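Preload the guide-post collar on a press die base and hold it for the set screw

TASK

On the die base, thread the tall narrow bushing down the upright guide post until it sits fully home on the round spring seat, then thread the wide flat collar down on top of it. Then press the collar straight down with a steady push of about 10 N, so that the spring seat sinks part-way without ever bottoming out, and finish holding it pressed like that so that I can tighten its set screw: do not let go at the end. Leave the jar, the blue bin and the wrench where they are.

Things in the scene. Friction and masses are not known exactly. Their poses are not given: they have to be found in the camera images.
- post_tip (a point): centre of the top of the fixed steel guide post, 132 mm above the work surface (z up). The post is 20 mm in diameter, upright, and tapers over its top 10 mm to 10 mm in diameter. It stands in the middle of an aluminium base plate 170 x 120 x 18 mm that is fixed to the work surface, somewhere in front of the robot.
- seat_top (a point): centre of the top face of the spring seat, a steel disc 76 mm in diameter and 12 mm thick round the guide post, carried by a coil spring; z up. With nothing on it the top face is 56 mm above the work surface (76 mm below the post tip).
- seat (a joint): how far the spring seat has sunk, in m: 0 is up, 0.020 is bottomed out. The spring is preloaded: the seat starts to sink under about 4 N in all (it stays up under the two rings' weight) and then sinks about 1 mm for each 0.8 N more; 10 N in all sinks it about 7.5 mm.
- bushing_mid (a point): centre (half-way up) of the bushing, a plain aluminium tube 40 mm outside diameter, 24 mm bore, 40 mm tall, about 0.09 kg, standing loose on the work surface; z along its axis. It goes on the post first.
- collar_mid (a point): centre (half-way up) of the collar, a plain aluminium ring 56 mm outside diameter, 24 mm bore, 24 mm tall, about 0.14 kg, with a small dark set screw in its side, lying loose and flat on the work surface; z along its axis. It goes on top of the bushing; its centre is then 52 mm above the seat's top face.
- jar: a closed jar 56 mm in diameter, 65 mm tall, beyond the work; origin at the centre of its underside. Leave alone.
- screw_bin: an open blue plastic bin 100 x 130 x 40 mm, beyond the work; origin at the centre of its underside. Leave alone.
- wrench: a wrench 160 mm long lying flat beyond the die base (origin about its middle), roughly across the robot's view. Leave alone.
Mind the look-alikes: they are no part of the job. Leave any green or turquoise look-alike of the part that bears bushing_mid alone.

How it is judged (in metres and radians):
On the way, in this order (a step that is already met when the one before it is completed fails the run):
1. the bushing is threaded on the post and fully home on the spring seat, with the collar not yet on the post (z of bushing_mid in the frame of seat_top between 0.017 and 0.023 m and horizontal distance between bushing_mid and seat_top below 0.004 m and (angle between bushing_mid's own z axis and vertical below 0.08 rad or angle between bushing_mid's own z axis and vertical above 3.06 rad) and horizontal distance between collar_mid and post_tip above 0.05 m), for 0.2 s.
2. the collar is threaded on the post and home on the bushing (z of bushing_mid in the frame of seat_top between 0.017 and 0.023 m and horizontal distance between bushing_mid and seat_top below 0.004 m and (angle between bushing_mid's own z axis and vertical below 0.08 rad or angle between bushing_mid's own z axis and vertical above 3.06 rad) and horizontal distance between collar_mid and seat_top below 0.005 m and z of collar_mid in the frame of seat_top between 0.048 and 0.056 m and (angle between collar_mid's own z axis and vertical below 0.08 rad or angle between collar_mid's own z axis and vertical above 3.06 rad)), for 0.2 s.
At the end, for the whole second after the job is handed in: Bushing home on the seat (within 3 mm in height, 4 mm off axis), collar home on it (within 4 mm in height, 5 mm off axis), both level within 0.08 rad; the robot still presses the collar: 6 to 15 N between collar and bushing, seat sunk over 2 mm, moving under 4 mm/s (all of step 2 and contact force between collar and bushing between 6 and 15 N and value of joint seat above 0.002 m and velocity of joint seat between -0.004 and 0.004 m/s and contact force between any of the fingers, the arm and collar above 3 N); the arm keeps its last pose, push and grip.
It fails at once if the spring seat is bottomed out (sunk more than 18.5 mm) (value of joint seat above 0.0185 m).
It fails at once if the jar is moved more than 30 mm (distance of jar from where it was at the start of the episode above 0.03 m).
It fails at once if the blue bin is moved more than 30 mm (distance of screw_bin from where it was at the start of the episode above 0.03 m).
It fails at once if the wrench is moved more than 30 mm (distance of wrench from where it was at the start of the episode above 0.03 m).
It also fails if it takes over 64 s, if anything falls off the work surface, if the arm or the gripper's body presses on something with over 40 N, if the wrist force passes 120 N, or if a joint passes its speed limit or range.

ROBOT

A 6-joint arm with a two-finger parallel gripper is mounted at the origin on the work surface. World frame = base frame: x ahead of the robot, y to its left, z up, the work surface at z = 0. Lengths are in mm, angles in degrees, forces in N, time in s.
With the tool pointing down it reaches from about 325 to 925 mm from the base axis. Payload 3.1 kg.
Tool frame: the origin (TCP) lies at the very end of the fingers, on their centre line; the grasp point (between the pads) lies 19 mm behind it; y points along the fingers, z is the direction in which the jaws open and shut, and the axes are right-handed (so a half turn about y gives the same grasp; the last joint's range is limited). The gripper opens to 85 mm and grips with 20 to 120 N. Pads are 22 mm wide; open, the fingers measure 114 mm over their backs; the gripper's body (76 mm by 85 mm) begins 54 mm behind the grasp point. The pads swing forward as they close: fully open they stand 13 mm farther back than shut.
Start: joints at [-72.204, 12.427, 92.441, -0, 75.132, -6.429], TCP at [256.469, -569.968, 231.3] pointing down, gripper open.
Joint ranges: [-157.48, 157.48], [-44.54, 120.13], [17.64, 146.25], [-64.5, 244.5], [7.68, 150.69], [-147.95, 147.95]. Speed limits (degrees/s): [159.86, 159.86, 180, 180, 180, 180].

INTERFACE

Orientations are given as [roll, pitch, yaw] about the fixed x, y, z axes, in that order (R = Rz(yaw) Ry(pitch) Rx(roll)).
In Python, from station import env, cams gives the robot as it stands. The module is installed in compiled form; this text tells all that it offers.
- The arm moves only by the tool servo_tool, never from a script. Its argument "series" is a list that holds one entry, the list of rows, each a list of 6 numbers: the shift along the tool's x, y, z normalised to -1 to 1, where 1 is 250 mm, then the turn, a rotation vector about the tool's x, y, z normalised to -1 to 1, where 1 is 180 degrees. A call has exactly 10 rows; each row is the pose to reach, as a shift and turn from the pose commanded when the call began, along the tool's axes at that moment, turning the shorter way round; what a row does not reach only later rows make up. A row lasts 1/8 s, in which the tool goes at most 62.5 mm and 10.7 degrees, less where a joint would pass 70% of its speed; a pose out of reach is approached as far as the arm can. A call with a number of a shift or a turn outside -1 to 1 is refused whole. A call with a gripper value outside its range is refused whole. "grip" is the gripper command: -1 is shut, 1 is fully open, values between are in proportion, set as the call begins (left out, the last holds). The fingers move at their own pace and stop on an object; "squeeze" is the grip in N (left out, the last holds). Time passes only in rows, so rows that repeat a pose let the fingers close, or fill a call up. It gives the time, the measured TCP pose, the force and the opening at its end, in the units of the state.
- env.sense(): the state, without advancing time (a new reading comes with each control period).
- cams.snapshot(name): name is "scene" or "top"; returns (picture, depth): 384x512x3 uint8, blue, green, red; 384x512 float32, mm along the optical axis (not along the pixel's ray), 0 where there is no reading.
- cams.get_calibration(name): a dict with "intrinsics" (3x3 intrinsics, pixels), "R" (3x3) and "t" (3): a world point X has camera coordinates R X + t. Camera axes: x right, y down, z forward; pixel columns grow to the right and rows downward; lengths in mm; the calibration is good to about 2 mm. A picture is of the moment at which its call begins. get_calibration takes no time and is no camera call.
- env.sign_off(): hands the job in, once; it reports no verdict.
The state is a dict: "time": time; "qpos": joint angles; "qvel": joint speeds; "joint_torque": joint torques, N m; "tcp_pos": TCP position; "tcp_rot": TCP orientation; "ft_force": force on the tool from outside, world axes, zero at the start; "moment": the same for the moment, N m; "finger_gap": finger opening in mm.
Only numpy, scipy, OpenCV 4.12 (cv2) and the standard library are available. Lean on these libraries where they do the work, as an engineer would, in place of code of your own. Each camera call takes 0.05 s, during which the arm holds its last target.

## Working session

There is one attempt and no reset: what is moved stays moved. The work goes in short steps, Python scripts to look and compute and a tool call to move; the robot and the scene stay as the last step left them, time stands still between calls to the robot, and variables do not carry over. Pictures are saved under pics/ and viewed, and the job is handed in when it is done.

Besides the shell and the picture viewer there is one more tool, called after ">>>" by a JSON object that holds its "op" and its "data", one argument or row to a line. servo_tool: Moves the arm, as the interface text tells. Scaled input: -1 to 1 covers 250 mm each way for a shift and 180 degrees each way for a turn. Its arguments: {"type":"object","properties":{"series":{"type":"array"},"grip":{"type":"number"},"squeeze":{"type":"number"}},"required":["series"]}

```bash
mkdir -p pics; ls
python3 - <<'E'
from station import env,cams
import cv2,numpy as np
s=env.sense(); print(s)
for n in("scene","top"):
    p,d=cams.snapshot(n); cv2.imwrite(f"pics/{n}0.png",p); np.save(f"{n}0.npy",d)
    c=cams.get_calibration(n); print(n,c)
E
```

```text
pics
{'time': 0.0, 'qpos': array([-7.22061440e+01,  1.24761418e+01,  9.25294039e+01, -8.12521219e-04,
        7.51329172e+01, -6.42912840e+00]), 'qvel': array([-0.03668422,  0.04069628, -0.03319062,  0.018784  ,  0.0553881 ,
       -0.06727674]), 'joint_torque': array([ 4.10383054e-04, -3.96843052e+01, -3.03856301e+01, -3.15272246e-04,
        9.64157749e-03, -2.01425155e-05]), 'tcp_pos': array([ 256.18752552, -569.17575981,  229.96651907]), 'tcp_rot': array([-9.01376800e+01,  1.47243719e-02, -1.55776824e+02]), 'ft_force': array([-0.08242282, -0.1585178 , -0.49326146]), 'moment': array([-0.00799629, -0.00830585,  0.006443  ]), 'finger_gap': 85.55996150215367}
scene {'intrinsics': array([[363.32051726,   0.        , 254.66048391],
       [  0.        , 363.32051726, 185.47267458],
       [  0.        ,   0.        ,   1.        ]]), 'R': array([[-0.87995448,  0.47505672,  0.00110926],
       [ 0.40679715,  0.75471812, -0.51470052],
       [-0.24534912, -0.45246178, -0.85736931]]), 't': array([ 531.51181619, -244.85922496, 1095.72755489])}
top {'intrinsics': array([[359.38270253,   0.        , 254.97462045],
       [  0.        , 359.38270253, 186.74792208],
       [  0.        ,   0.        ,   1.        ]]), 'R': array([[ 0.01351303, -0.99979382,  0.0151562 ],
       [-0.99660044, -0.01469876, -0.08106481],
       [ 0.08127087, -0.01400925, -0.99659359]]), 't': array([  15.49863781,  625.1805211 , 1058.71025989])}
```

View pics/scene0.png

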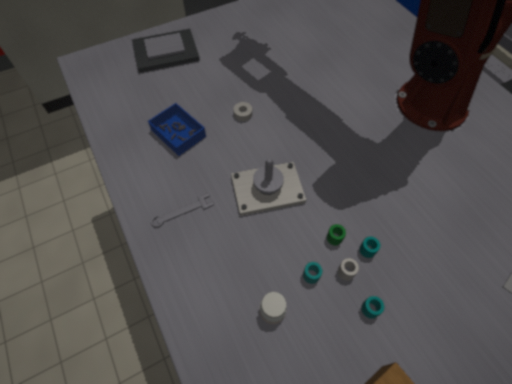

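View pics/top0.png

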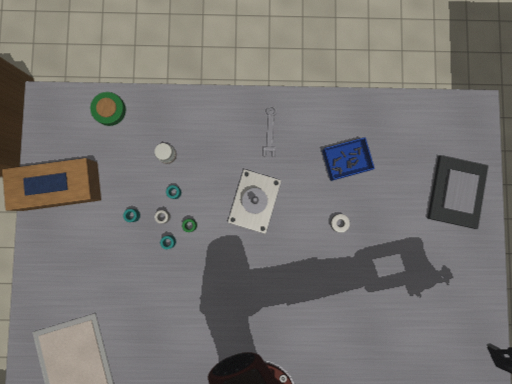

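The scene picture shows the grey bushing at (349,268) among green and turquoise look-alikes. The collar is at (243,110), and the die base with its post is at (268,165..190). In the top picture the bushing is at (162,216), the collar at (340,223) and the post at about (255,199). Next I'll measure them.

```bash
cat > h.py <<'E'
import numpy as np,cv2
from station import env,cams
def world(n,d):
    c=cams.get_calibration(n);K=c["intrinsics"];R=c["R"];t=c["t"]
    v,u=np.mgrid[:384,:512]
    P=np.stack([(u-K[0,2])/K[0,0]*d,(v-K[1,2])/K[1,1]*d,d],-1)
    W=(P-t)@R; W[d<=0]=np.nan
    return W
def proj(n,X):
    c=cams.get_calibration(n);q=c["intrinsics"]@(c["R"]@np.array(X,float)+c["t"]);return q[:2]/q[2]
E
python3 - <<'E'
from h import *
for n,o in(("top",dict(bush=(162,216,12),collar=(340,223,14),post=(255,199,25))),("scene",dict(bush=(349,268,14),collar=(243,110,14),post=(268,180,32)))):
    d=np.load(n+"0.npy");W=world(n,d);im=cv2.imread(f"pics/{n}0.png")
    tab=W[...,2]; print(n,"table med",np.nanmedian(tab[200:300,50:450]))
    for k,(u,v,r) in o.items():
        w=W[v-r:v+r+1,u-r:u+r+1].reshape(-1,3)
        for lo,hi in {"bush":[(36,45)],"collar":[(20,29)],"post":[(15,22),(50,60),(100,125),(122,140)]}[k]:
            m=(w[:,2]>lo)&(w[:,2]<hi);q=w[m]
            if len(q)<3: print(k,lo,len(q));continue
            (c,rad)=cv2.minEnclosingCircle(q[:,:2].astype(np.float32))
            print(k,lo,len(q),"mean",q.mean(0).round(1),"circ",np.round(c,1),round(rad,1),"z",np.nanmax(q[:,2]).round(1))
for n,b in(("top",(100,170,320,260)),("scene",(220,140,400,330))):
    im=cv2.imread(f"pics/{n}0.png")[b[1]:b[3],b[0]:b[2]]
    cv2.imwrite(f"pics/{n}0c.png",cv2.resize(im,None,fx=3.0,fy=3.0,interpolation=cv2.INTER_CUBIC))
E
```

```text
top table med -0.0362876977397187
bush 36 87 mean [532.7 301.8  39.6] circ [532.  301.6] 19.6 z 44.4
collar 20 206 mean [ 520.9 -231.6   23.8] circ [ 521.1 -232. ] 27.8 z 28.8
post 15 1295 mean [587.   27.1  18.1] circ [582.6  23.1] 98.9 z 22.0
post 50 468 mean [582.5  27.6  55.8] circ [582.9  27.4] 37.7 z 59.8
post 100 15 mean [581.7  28.8 121.1] circ [582.5  27.8] 9.4 z 124.9
post 122 38 mean [583.   27.3 128.4] circ [583.2  27.3] 9.3 z 135.5
scene table med -0.6632778714229834
bush 36 166 mean [530.8 300.1  39.4] circ [530.1 300. ] 20.1 z 42.8
collar 20 192 mean [ 519.1 -232.8   23.4] circ [ 518.  -235.2] 29.4 z 27.1
post 15 1746 mean [586.6  34.3  17.8] circ [579.8  24.8] 102.0 z 21.8
post 50 546 mean [583.8  29.6  55.6] circ [580.2  25.4] 38.6 z 59.9
post 100 53 mean [584.8  30.7 114.2] circ [583.6  26.6] 10.2 z 124.8
post 122 46 mean [582.7  27.7 128.1] circ [582.4  26.7] 8.2 z 134.8
```

View pics/top0c.png

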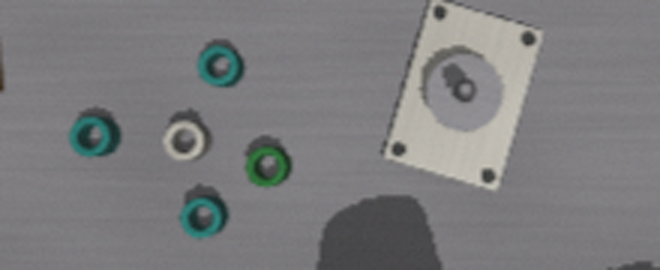

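View pics/scene0c.png

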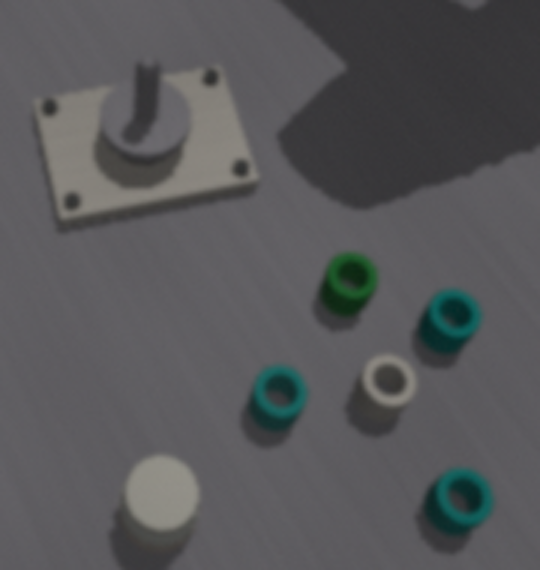

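```bash
cat >> h.py <<'E'
def tool_delta(dw, yaw=-155.775):
    a=np.radians(yaw); x=np.array([np.cos(a),np.sin(a),0]); y=np.array([0,0,-1.]); z=np.array([-np.sin(a),np.cos(a),0])
    return np.round(np.array([x,y,z])@np.array(dw,float)/250,4)
E
python3 -c "
from h import *
print(tool_delta([531.3-256.469,300.8+569.968,0]))"
```

```text
[-2.4317  0.     -2.7253]
```

>>> {"op": "servo_tool", "data": {
  "series": [
    [[-0.05,0,-0.056,0,0,0],[-0.13,0,-0.146,0,0,0],[-0.23,0,-0.258,0,0,0],[-0.33,0,-0.37,0,0,0],[-0.43,0,-0.482,0,0,0],[-0.53,0,-0.594,0,0,0],[-0.63,0,-0.706,0,0,0],[-0.72,0,-0.807,0,0,0],[-0.79,0,-0.885,0,0,0],[-0.81,0,-0.908,0,0,0]]
  ],
  "grip": 0.53,
  "squeeze": 40
}}

```text
time: 1.35
tcp_pos: [348.0, -277.7, 230.9]
tcp_rot: [-90.0, 0.0, -155.6]
ft_force: [-0.3, -0.3, -0.2]
finger_gap: 65.6
```

>>> {"op": "servo_tool", "data": {
  "series": [
    [[-0.05,0,-0.056,0,0,0],[-0.13,0,-0.146,0,0,0],[-0.23,0,-0.258,0,0,0],[-0.33,0,-0.37,0,0,0],[-0.43,0,-0.482,0,0,0],[-0.53,0,-0.594,0,0,0],[-0.63,0,-0.706,0,0,0],[-0.72,0,-0.807,0,0,0],[-0.79,0,-0.885,0,0,0],[-0.81,0,-0.908,0,0,0]]
  ]
}}

```text
time: 2.6
tcp_pos: [439.6, 11.4, 231.2]
tcp_rot: [-90.0, -0.0, -155.7]
ft_force: [0.2, -0.4, 0.5]
finger_gap: 65.1
```

>>> {"op": "servo_tool", "data": {
  "series": [
    [[-0.05,0,-0.056,0,0,0],[-0.13,0,-0.146,0,0,0],[-0.23,0,-0.258,0,0,0],[-0.33,0,-0.37,0,0,0],[-0.43,0,-0.482,0,0,0],[-0.53,0,-0.594,0,0,0],[-0.63,0,-0.706,0,0,0],[-0.72,0,-0.807,0,0,0],[-0.79,0,-0.885,0,0,0],[-0.812,0,-0.9093,0,0,0]]
  ]
}}

```text
time: 3.85
tcp_pos: [531.8, 301.1, 231.0]
tcp_rot: [-90.0, -0.0, -155.8]
ft_force: [-0.4, 0.5, 0.6]
finger_gap: 65.5
```

Run:
```python
from h import *
s=env.sense();print(s['time'],s['qpos'].round(1),s['tcp_pos'],s['tcp_rot'],s['finger_gap'],s['ft_force'])
p,d=cams.snapshot("top");cv2.imwrite("pics/t1.png",p[100:350,50:350].repeat(2,0).repeat(2,1))
```

```text
3.85 [23.  10.8 94.4 -0.  74.8 88.7] [531.77564551 301.09082593 230.95133912] [-8.99751768e+01 -3.60235903e-02 -1.55752892e+02] 65.51781657439955 [-0.37912643  0.53731741  0.61228893]
```

View pics/t1.png

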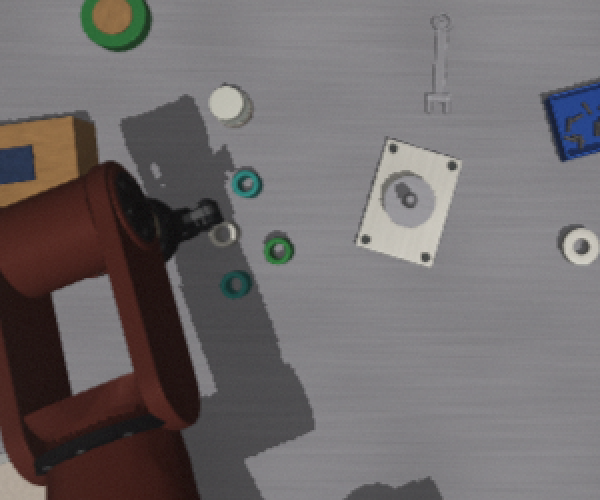

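>>> {"op": "servo_tool", "data": {
  "series": [
    [[0,0.03,0,0,0,0],[0,0.1,0,0,0,0],[0,0.2,0,0,0,0],[0,0.32,0,0,0,0],[0,0.44,0,0,0,0],[0,0.56,0,0,0,0],[0,0.68,0,0,0,0],[0,0.78,0,0,0,0],[0,0.85,0,0,0,0],[0,0.88,0,0,0,0]]
  ]
}}

```text
time: 5.15
tcp_pos: [530.2, 299.9, 9.5]
tcp_rot: [-90.0, -0.2, -155.8]
ft_force: [0.6, 0.2, -0.3]
finger_gap: 65.4
```

Run:
```python
from h import *
s=env.sense();print(s['time'],s['tcp_pos'],s['tcp_rot'],s['finger_gap'],s['ft_force'])
p,d=cams.snapshot("scene");q=p[180:330,250:450];cv2.imwrite("pics/s2.png",cv2.resize(q,None,fx=4,fy=4))
```

```text
5.15 [530.16242915 299.85094068   9.5132189 ] [ -90.00046165   -0.16164976 -155.81016839] 65.36960362885596 [ 0.58076128  0.22186153 -0.2672283 ]
```

View pics/s2.png

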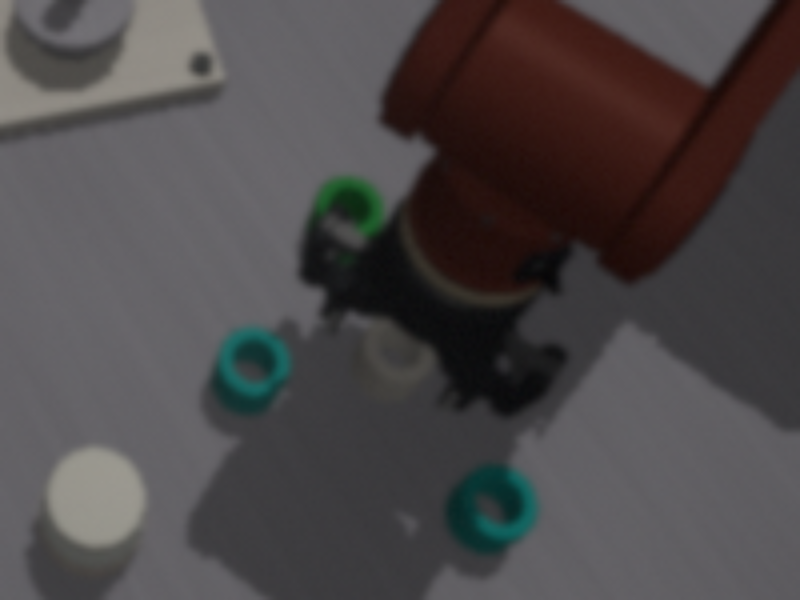

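The bushing at (395,355) sits between the fingers at (335,300) and (460,400), so I'll close on it.

>>> {"op": "servo_tool", "data": {
  "series": [
    [[0,0,0,0,0,0],[0,0,0,0,0,0],[0,0,0,0,0,0],[0,0,0,0,0,0],[0,0,0,0,0,0],[0,0,0,0,0,0],[0,0,0,0,0,0],[0,0,0,0,0,0],[0,0,0,0,0,0],[0,0,0,0,0,0]]
  ],
  "grip": -1,
  "squeeze": 40
}}

```text
time: 6.45
tcp_pos: [532.5, 301.3, 12.6]
tcp_rot: [-90.0, 0.1, -155.8]
ft_force: [0.3, -0.4, 5.9]
finger_gap: 39.5
```

>>> {"op": "servo_tool", "data": {
  "series": [
    [[0,-0.03,0,0,0,0],[0,-0.1,0,0,0,0],[0,-0.2,0,0,0,0],[0,-0.3,0,0,0,0],[0,-0.4,0,0,0,0],[0,-0.5,0,0,0,0],[0,-0.57,0,0,0,0],[0,-0.6,0,0,0,0],[0,-0.6,0,0,0,0],[0,-0.6,0,0,0,0]]
  ]
}}

```text
time: 7.7
tcp_pos: [530.5, 300.4, 160.0]
tcp_rot: [-90.0, -0.1, -155.8]
ft_force: [1.2, 0.3, -1.3]
finger_gap: 38.9
```

Run:
```python
from h import *
s=env.sense();print(s['time'],s['tcp_pos'],s['tcp_rot'],s['finger_gap'],s['ft_force'])
for n in("scene","top"):
    p,d=cams.snapshot(n);np.save(n+"3.npy",d);cv2.imwrite(f"pics/{n}3.png",p)
    u,v=proj(n,[s['tcp_pos'][0],s['tcp_pos'][1],s['tcp_pos'][2]+20]);print(n,u,v)
    u,v=int(u),int(v);q=p[v-50:v+50,max(u-60,0):u+60];cv2.imwrite(f"pics/{n}3c.png",cv2.resize(q,None,fx=5,fy=5))
```

```text
7.7 [530.50674529 300.44979536 159.96532925] [-9.00028837e+01 -1.41254833e-01 -1.55776647e+02] 38.88809614922965 [ 1.22783462  0.31738439 -1.29942915]
scene 366.35817599211623 242.00255682097793
top 147.35010434434267 217.06836236363802
```

View pics/scene3c.png

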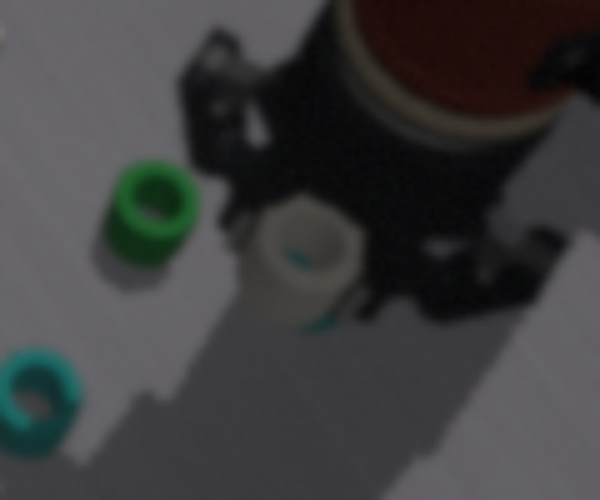

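View pics/top3c.png

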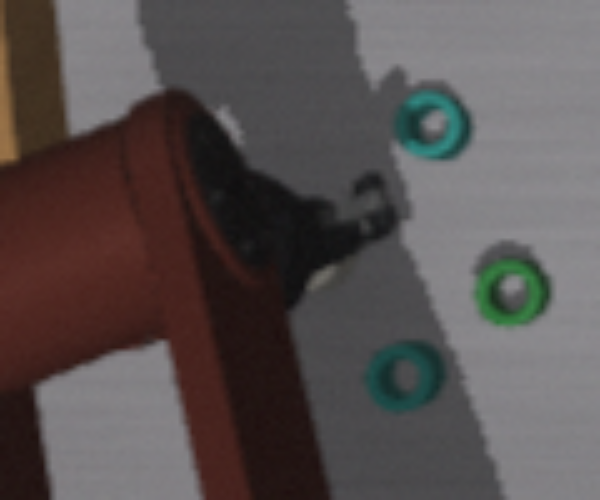

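Run:
```python
from h import *
d=np.load("scene3.npy");W=world("scene",d);p=cv2.imread("pics/scene3.png")
w=W[225:262,350:385];c=p[225:262,350:385].astype(int)
g=(c.min(-1)>60)
z=w[...,2]
for b in range(140,215,5): print(b,((z>=b)&(z<b+5)&g).sum(),end='; ')
print()
np.set_printoptions(linewidth=220)
print(z[::2,::2].round(0));
```

```text
140 0; 145 5; 150 22; 155 16; 160 16; 165 19; 170 17; 175 21; 180 33; 185 149; 190 0; 195 0; 200 1; 205 0; 210 0; 
[[214. 216. 215. 214. 231. 240. 252. 260. 265. 297. 302. 304. 307. 314. 316. 320. 322. 324.]
 [205. 209. 213. 227. 239. 246. 248. 255. 259. 293. 297. 299. 303. 308. 311. 316. 317. 318.]
 [  0. 208. 217. 231. 234. 238. 240. 246. 254. 257. 290. 297. 298. 303. 306. 309. 311. 313.]
 [ -3. 207. 212. 214. 228. 232. 236. 241. 187. 233. 239. 243. 294. 296. 300. 303. 306. 306.]
 [184. 189. 208. 210. 212. 227. 189. 186. 186. 186. 187. 235. 240. 291. 295. 297. 299. 302.]
 [178. 182. 195. 197. 186. 188. 187. 181. 180. 183. 186. 188. 235. 239. 258. 290. 294. 296.]
 [172. 183. 189. 194. 187. 187. 176. 171. 172. 175. 178. 184. 189. 187. 252. 255. 259. 262.]
 [  0. 177. 182. 176. 186. 188. 162. 162. 164. 167. 173. 178. 186. 189. 241. 246. 253. 258.]
 [165. 168. 160. 177. 187. 185. 151. 151. 157. 159. 166. 174. 185. 189. 237. 240. 244. 247.]
 [  0.  -0. 162. 174. 186. 187. 188.  39.  15. 154. 161. 170. 188. 188. 230. 234. 237. 240.]
 [ -2.  -1. 162. 173. 181. 186. 187. 187.  39. 149. 159. 186. 187. 186. 194. 226. 231. 236.]
 [ -2.   1. 158. 168. 175. 185. 184. 187. 187. 187. 187. 187. 188. 186. 197. 213. 216. 229.]
 [ -1.   3. 154.  nan 168. 175. 178. 184. 186. 185. 186. 185. 183. 196. 198. 207. 210. 214.]
 [ -1.  -0. 149. 157. 162. 169. 173. 176. 177. 181. 179. 175. 185. 187. 194. 189. 207. 206.]
 [ -1.  -3.   0. 151. 156. 161. 165. 168. 170. 170. 168. 163. 177. 183. 179. 184. 188.  -1.]
 [  0.  -0.  -1.  -2. 147. 153. 153. 159. 159. 158.  17. 167. 172.  -1. 171. 178.  -2.   1.]
 [  4.   1.  -1.   0.  -2.  -2.  -1.  -1.   4.  nan   6.   0.  -1.  -2.  -2.  -3.  -0.  -2.]
 [  0.   1.   1.  -1.   1.  -1.  -1.   0.  -2.  -0.  -1.  -1.  -2.  -0.   0.   2.  -2.  -2.]
 [  1.  -2.  -4.  -1.  -1.   0.  -0.   1.  -2.  -1.  -2.  -1.  -1.  -2.   0.  -1.   1.  -1.]]
```

Run:
```python
from h import *
d=np.load("scene3.npy");W=world("scene",d)
w=W[228:256,352:382].reshape(-1,3)
q=w[(w[:,2]>183.5)&(w[:,2]<190)]
from scipy.optimize import least_squares
from scipy import ndimage
x0=np.array([530.5,300.4]); q=q[np.hypot(*(q[:,:2]-x0).T)<23]
f=lambda c:np.clip(np.abs(np.hypot(*(q[:,:2]-c).T)-16)-4,0,None)
r=least_squares(f,x0,loss='soft_l1');print(r.x,len(q),q.mean(0),np.median(q[:,2]))
print(cv2.minEnclosingCircle(q[:,:2].astype(np.float32)))
# level? plane fit
A=np.c_[q[:,:2]-x0,np.ones(len(q))];print(np.linalg.lstsq(A,q[:,2],rcond=None)[0])
```

```text
[529.28549392 299.85754696] 206 [532.02941769 301.74642862 186.60037412] 186.64318262320782
((532.8370971679688, 301.6001892089844), 21.68773651123047)
[-1.77005594e-02 -4.57929969e-03  1.86633611e+02]
```

>>> {"op": "servo_tool", "data": {
  "series": [
    [[0,-0.04,0,0,0,0],[0.02,-0.08,0.083,0,0,0],[0.05,-0.08,0.207,0,0,0],[0.08,-0.08,0.332,0,0,0],[0.11,-0.08,0.456,0,0,0],[0.14,-0.08,0.58,0,0,0],[0.17,-0.08,0.705,0,0,0],[0.19,-0.08,0.787,0,0,0],[0.2,-0.08,0.829,0,0,0],[0.2,-0.08,0.829,0,0,0]]
  ]
}}

```text
time: 9.05
tcp_pos: [571.0, 90.9, 181.5]
tcp_rot: [-90.0, 0.0, -155.8]
ft_force: [-0.4, 0.9, -0.4]
finger_gap: 39.2
```

>>> {"op": "servo_tool", "data": {
  "series": [
    [[0.01,0,0.041,0,0,0],[0.03,0,0.124,0,0,0],[0.05,0,0.207,0,0,0],[0.061,0,0.253,0,0,0],[0.061,0,0.253,0,0,0],[0.061,0,0.253,0,0,0],[0.061,0,0.253,0,0,0],[0.061,0,0.253,0,0,0],[0.061,0,0.253,0,0,0],[0.061,0,0.253,0,0,0]]
  ]
}}

```text
time: 10.3
tcp_pos: [582.8, 27.5, 181.3]
tcp_rot: [-90.0, 0.0, -155.8]
ft_force: [-0.6, -0.5, -0.5]
finger_gap: 38.9
```

Run:
```python
from h import *
s=env.sense();print(s['time'],s['tcp_pos'],s['tcp_rot'],s['finger_gap'],s['ft_force'])
for n in("scene","top"):
    p,d=cams.snapshot(n);np.save(n+"4.npy",d);cv2.imwrite(f"pics/{n}4.png",p)
    u,v=proj(n,[582.8,27.3,150]);print(n,u,v)
    u,v=int(u),int(v);q=p[v-50:v+50,max(u-60,0):u+60];cv2.imwrite(f"pics/{n}4c.png",cv2.resize(q,None,fx=5,fy=5))
    if n=="scene":
        W=world(n,d);w=W.reshape(-1,3);q=w[(w[:,2]>203)&(w[:,2]<210)]
        q=q[np.hypot(*(q[:,:2]-[582.8,27.3]).T)<23]
        print(len(q),cv2.minEnclosingCircle(q[:,:2].astype(np.float32)),q.mean(0))
```

```text
10.3 [582.84803838  27.54366047 181.34130439] [-8.99990939e+01  1.57058873e-03 -1.55760305e+02] 38.94042866167213 [-0.59737813 -0.50111506 -0.53634547]
scene 268.8972728080192 156.65915342647187
119 ((582.5545043945312, 27.248310089111328), 22.330219268798828) [588.12750014  25.23534321 207.39643583]
top 254.35564065224563 198.70003576772274
```

View pics/scene4c.png

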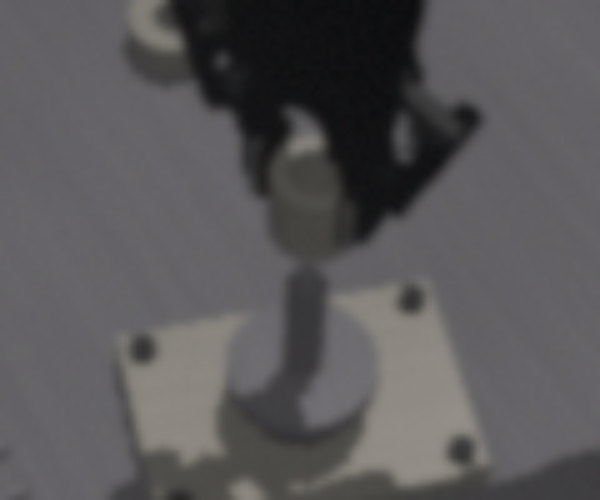

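View pics/top4c.png

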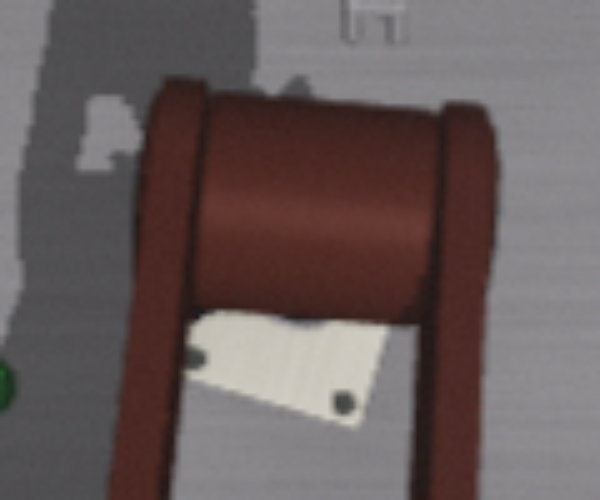

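Run:
```python
from h import *
from scipy.optimize import least_squares
d=np.load("scene4.npy");p=cv2.imread("pics/scene4.png");W=world("scene",d)
cam=-cams.get_calibration("scene")["R"].T@cams.get_calibration("scene")["t"];print(cam)
for lo,hi,r,win in((172,200,20,(150,162,262,275)),(75,120,10,(162,185,262,275))):
    w=W[win[0]:win[1]+1,win[2]:win[3]+1].reshape(-1,3)
    q=w[(w[:,2]>lo)&(w[:,2]<hi)&(np.hypot(w[:,0]-582.8,w[:,1]-27.3)<r+8)]
    f=lambda c:np.hypot(*(q[:,:2]-c).T)-r
    s=least_squares(f,[582.8-10,27.3-10] if 0 else [582.8,27.3],loss='soft_l1');print(len(q),s.x,np.abs(s.fun).mean(),q[:,:2].mean(0))
```

```text
[836.15003325 428.07627974 812.82442506]
93 [580.4307894   26.07872637] 0.6470114975314383 [591.90015159  40.37877191]
87 [580.42948117  24.36234531] 0.5953059784320597 [584.48676012  31.50905595]
```

>>> {"op": "servo_tool", "data": {
  "series": [
    [[0.0015,0.01,0.0033,0,0,0],[0.0015,0.04,0.0033,0,0,0],[0.0015,0.07,0.0033,0,0,0],[0.0015,0.1,0.0033,0,0,0],[0.0015,0.13,0.0033,0,0,0],[0.0015,0.16,0.0033,0,0,0],[0.0015,0.18,0.0033,0,0,0],[0.0015,0.2,0.0033,0,0,0],[0.0015,0.22,0.0033,0,0,0],[0.0015,0.22,0.0033,0,0,0]]
  ]
}}

```text
time: 11.65
tcp_pos: [582.5, 26.5, 125.8]
tcp_rot: [-90.0, -0.0, -155.8]
ft_force: [-0.8, 0.5, -2.0]
finger_gap: 38.8
```

Run:
```python
from h import *
s=env.sense();print(s['time'],s['tcp_pos'],s['tcp_rot'],s['finger_gap'],s['ft_force'],s['moment'])
for n in("scene",):
    p,d=cams.snapshot(n);cv2.imwrite(f"pics/{n}5.png",p)
    u,v=proj(n,[582.8,27.3,100])
    u,v=int(u),int(v);q=p[v-50:v+50,max(u-60,0):u+60];cv2.imwrite(f"pics/{n}5c.png",cv2.resize(q,None,fx=5,fy=5))
```

```text
11.65 [582.4908235   26.48509369 125.77972624] [-9.00253133e+01 -4.90848444e-02 -1.55775940e+02] 38.82908324798143 [-0.81358593  0.53796003 -1.99210691] [ 0.00512664 -0.01635313  0.04251254]
```

View pics/scene5c.png

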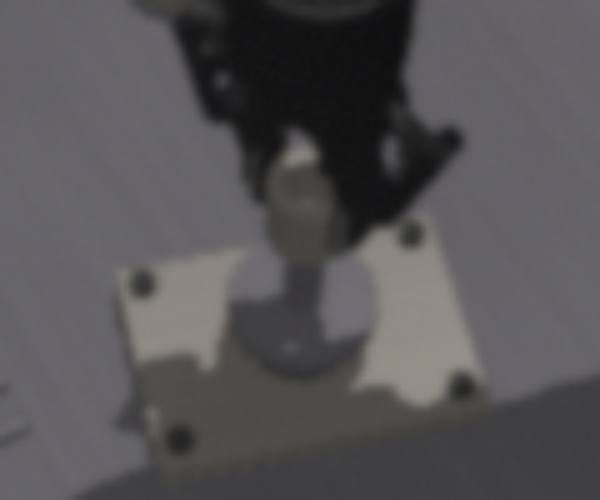

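The post enters the bushing's underside at (303,265) with no side force, so I'll carry on down.

>>> {"op": "servo_tool", "data": {
  "series": [
    [[0,0.01,0,0,0,0],[0,0.04,0,0,0,0],[0,0.07,0,0,0,0],[0,0.1,0,0,0,0],[0,0.13,0,0,0,0],[0,0.155,0,0,0,0],[0,0.175,0,0,0,0],[0,0.19,0,0,0,0],[0,0.205,0,0,0,0],[0,0.21,0,0,0,0]]
  ]
}}

```text
time: 12.95
tcp_pos: [582.7, 26.5, 73.6]
tcp_rot: [-90.0, -0.0, -155.8]
ft_force: [-0.3, 0.2, -1.2]
finger_gap: 38.9
```

Run:
```python
from h import *
s=env.sense();print(s['time'],s['tcp_pos'],s['tcp_rot'],s['finger_gap'],s['ft_force'],s['moment'])
for n in("scene",):
    p,d=cams.snapshot(n);cv2.imwrite(f"pics/{n}6.png",p)
    u,v=proj(n,[582.8,27.3,80])
    u,v=int(u),int(v);q=p[v-50:v+50,max(u-60,0):u+60];cv2.imwrite(f"pics/{n}6c.png",cv2.resize(q,None,fx=5,fy=5))
```

```text
12.95 [582.74739556  26.46173416  73.56893741] [-9.00075146e+01 -1.39351132e-02 -1.55778438e+02] 38.928790073094945 [-0.29800798  0.15337101 -1.18781902] [ 0.01178725 -0.04574064  0.01209918]
```

View pics/scene6c.png

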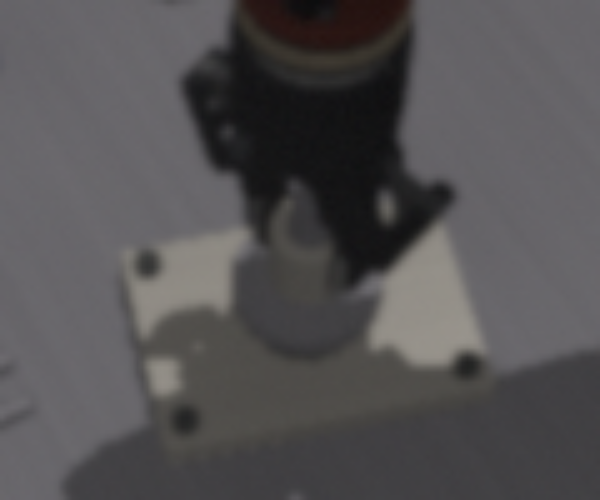

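>>> {"op": "servo_tool", "data": {
  "series": [
    [[0,0.004,0,0,0,0],[0,0.008,0,0,0,0],[0,0.011,0,0,0,0],[0,0.013,0,0,0,0],[0,0.013,0,0,0,0],[0,0.013,0,0,0,0],[0,0.013,0,0,0,0],[0,0.013,0,0,0,0],[0,0.013,0,0,0,0],[0,0.013,0,0,0,0]]
  ]
}}

```text
time: 14.25
tcp_pos: [582.9, 26.5, 70.6]
tcp_rot: [-90.0, 0.0, -155.8]
ft_force: [-0.4, 0.3, -1.0]
finger_gap: 39.1
```

>>> {"op": "servo_tool", "data": {
  "series": [
    [[0,0,0,0,0,0],[0,0,0,0,0,0],[0,0,0,0,0,0],[0,0,0,0,0,0],[0,0,0,0,0,0],[0,0,0,0,0,0],[0,0,0,0,0,0],[0,0,0,0,0,0],[0,0,0,0,0,0],[0,0,0,0,0,0]]
  ],
  "grip": 0.53
}}

```text
time: 15.5
tcp_pos: [582.9, 26.5, 70.5]
tcp_rot: [-90.0, 0.0, -155.8]
ft_force: [-0.2, -1.3, 0.2]
finger_gap: 65.5
```

>>> {"op": "servo_tool", "data": {
  "series": [
    [[0,-0.03,0,0,0,0],[0,-0.08,0,0,0,0],[0,-0.15,0,0,0,0],[0,-0.25,0,0,0,0],[0,-0.35,0,0,0,0],[0,-0.45,0,0,0,0],[0,-0.52,0,0,0,0],[0,-0.55,0,0,0,0],[0,-0.55,0,0,0,0],[0,-0.55,0,0,0,0]]
  ],
  "grip": 0.9
}}

```text
time: 16.75
tcp_pos: [582.0, 26.5, 206.8]
tcp_rot: [-90.1, -0.1, -155.8]
ft_force: [0.5, 0.5, 0.2]
finger_gap: 81.1
```

Run:
```python
from h import *
s=env.sense();print(s['time'],s['tcp_pos'],s['tcp_rot'],s['finger_gap'],s['ft_force'],s['moment'])
for n in("scene",):
    p,d=cams.snapshot(n);cv2.imwrite(f"pics/{n}7.png",p)
    u,v=proj(n,[582.8,27.3,80])
    W=world(n,d);w=W.reshape(-1,3);w=w[np.hypot(w[:,0]-582.8,w[:,1]-27.3)<21];q=w[(w[:,2]>90)&(w[:,2]<101)&(np.hypot(w[:,0]-582.8,w[:,1]-27.3)>12)]
    print(len(q),np.median(q[:,2]),q.mean(0))
    u,v=int(u),int(v);q=p[v-50:v+50,max(u-60,0):u+60];cv2.imwrite(f"pics/{n}7c.png",cv2.resize(q,None,fx=5,fy=5))
```

```text
16.75 [582.02893547  26.53566837 206.75779956] [-9.00623726e+01 -1.16414105e-01 -1.55774714e+02] 81.1070806060415 [0.4937023  0.53100082 0.22011264] [0.03393065 0.00612257 0.01095399]
97 95.22891895193612 [583.19496568  30.77073717  95.09079026]
```

View pics/scene7c.png

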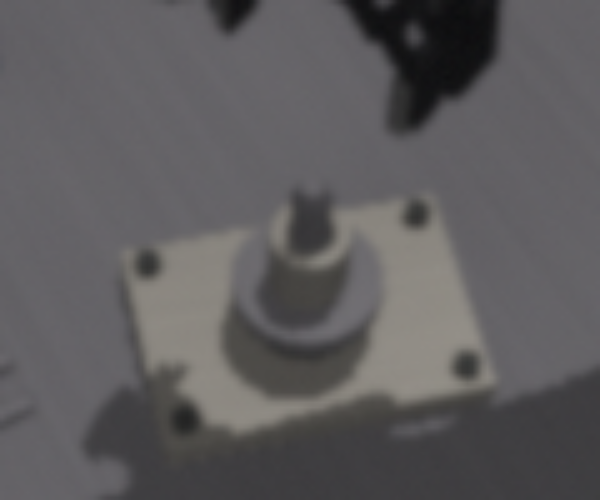

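The bushing is home: its top ring is at about 95.5 mm, concentric with the post at (310,235). Next is the collar.

>>> {"op": "servo_tool", "data": {
  "series": [
    [[0.03,0,0.039,0,0,0],[0.1,0,0.129,0,0,0],[0.2,0,0.257,0,0,0],[0.3,0,0.386,0,0,0],[0.4,0,0.514,0,0,0],[0.5,0,0.643,0,0,0],[0.58,0,0.746,0,0,0],[0.63,0,0.81,0,0,0],[0.654,0,0.841,0,0,0],[0.654,0,0.841,0,0,0]]
  ]
}}

```text
time: 18.05
tcp_pos: [519.9, -232.4, 207.8]
tcp_rot: [-90.0, 0.0, -155.8]
ft_force: [0.1, 1.3, -0.6]
finger_gap: 81.1
```

>>> {"op": "servo_tool", "data": {
  "series": [
    [[0,0.03,0,0,0,0],[0,0.1,0,0,0,0],[0,0.2,0,0,0,0],[0,0.3,0,0,0,0],[0,0.4,0,0,0,0],[0,0.5,0,0,0,0],[0,0.57,0,0,0,0],[0,0.6,0,0,0,0],[0,0.6,0,0,0,0],[0,0.6,0,0,0,0]]
  ]
}}

```text
time: 19.3
tcp_pos: [520.9, -232.8, 59.1]
tcp_rot: [-89.9, 0.1, -155.8]
ft_force: [-1.4, 0.1, 0.8]
finger_gap: 81.3
```

Run:
```python
from h import *
s=env.sense();print(s['time'],s['tcp_pos'],s['tcp_rot'],s['finger_gap'],s['ft_force'],s['moment'])
for n in("scene","top"):
    p,d=cams.snapshot(n);cv2.imwrite(f"pics/{n}8.png",p)
    u,v=proj(n,[520,-232,40])
    u,v=int(u),int(v);q=p[v-50:v+50,max(u-60,0):u+60];cv2.imwrite(f"pics/{n}8c.png",cv2.resize(q,None,fx=5,fy=5))
```

```text
19.3 [ 520.91871098 -232.81019602   59.09465153] [-8.99019171e+01  6.98934173e-02 -1.55770314e+02] 81.32903150320898 [-1.43820213  0.14478952  0.76696193] [0.00370274 0.04679388 0.04130497]
```

View pics/scene8c.png

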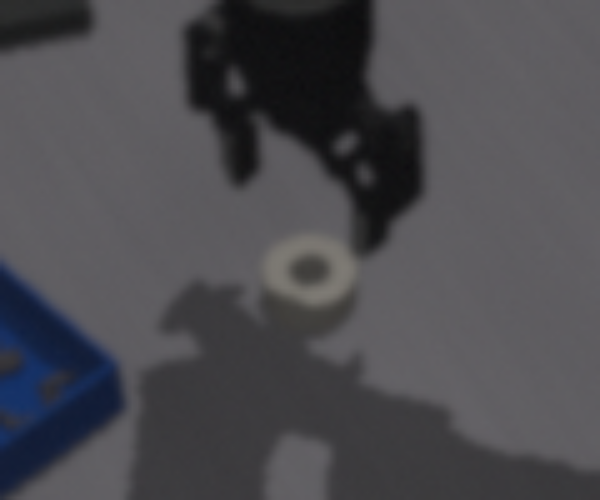

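View pics/top8c.png

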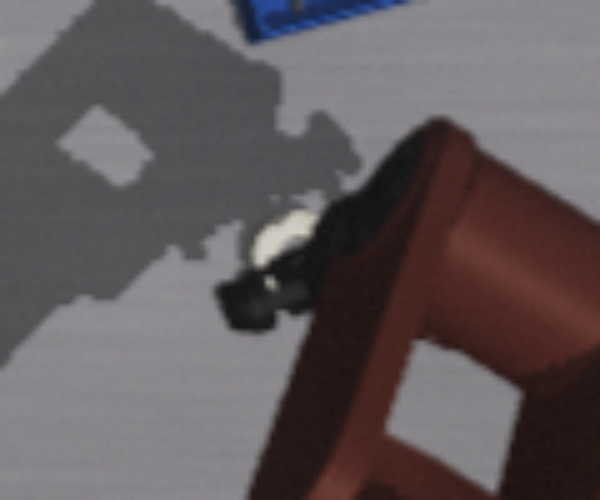

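The collar at (308,270) in the scene crop is under the open fingers, so I'll lower and grip.

>>> {"op": "servo_tool", "data": {
  "series": [
    [[0,0.02,0,0,0,0],[0,0.06,0,0,0,0],[0,0.1,0,0,0,0],[0,0.14,0,0,0,0],[0,0.17,0,0,0,0],[0,0.195,0,0,0,0],[0,0.21,0,0,0,0],[0,0.218,0,0,0,0],[0,0.218,0,0,0,0],[0,0.218,0,0,0,0]]
  ]
}}

```text
time: 20.65
tcp_pos: [520.3, -232.5, 3.9]
tcp_rot: [-90.0, 0.0, -155.8]
ft_force: [-0.6, 0.8, -0.5]
finger_gap: 81.4
```

>>> {"op": "servo_tool", "data": {
  "series": [
    [[0,0,0,0,0,0],[0,0,0,0,0,0],[0,0,0,0,0,0],[0,0,0,0,0,0],[0,0,0,0,0,0],[0,0,0,0,0,0],[0,0,0,0,0,0],[0,0,0,0,0,0],[0,0,0,0,0,0],[0,0,0,0,0,0]]
  ],
  "grip": -1,
  "squeeze": 50
}}

```text
time: 21.9
tcp_pos: [520.7, -232.8, 4.5]
tcp_rot: [-89.9, 0.0, -155.8]
ft_force: [-1.1, 0.5, 5.5]
finger_gap: 54.6
```

>>> {"op": "servo_tool", "data": {
  "series": [
    [[0,-0.03,0,0,0,0],[0,-0.1,0,0,0,0],[0,-0.2,0,0,0,0],[0,-0.3,0,0,0,0],[0,-0.4,0,0,0,0],[0,-0.5,0,0,0,0],[0,-0.6,0,0,0,0],[0,-0.65,0,0,0,0],[0,-0.68,0,0,0,0],[0,-0.68,0,0,0,0]]
  ]
}}

```text
time: 23.15
tcp_pos: [520.0, -232.3, 173.6]
tcp_rot: [-90.0, 0.0, -155.8]
ft_force: [1.0, -0.1, -1.3]
finger_gap: 54.8
```

Run:
```python
from h import *
s=env.sense();print(s['time'],s['tcp_pos'],s['tcp_rot'],s['finger_gap'],s['ft_force'],s['moment'])
for n in("scene",):
    p,d=cams.snapshot(n);cv2.imwrite(f"pics/{n}9.png",p);np.save("scene9.npy",d)
    u,v=proj(n,[520,-232,185])
    W=world(n,d);w=W.reshape(-1,3);w=w[(np.hypot(w[:,0]-520,w[:,1]+232)<30)&(w[:,2]>140)&(w[:,2]<230)];print(np.histogram(w[:,2],bins=range(140,231,3)))
    u,v=int(u),int(v);q=p[v-50:v+50,max(u-60,0):u+60];cv2.imwrite(f"pics/{n}9c.png",cv2.resize(q,None,fx=5,fy=5))
```

```text
23.15 [ 519.97287409 -232.30847668  173.61243659] [-8.99936926e+01  5.86069530e-03 -1.55777339e+02] 54.784235885901126 [ 1.04594733 -0.14997473 -1.33224977] [ 0.01385575  0.00687834 -0.01558946]
(array([  0,   0,   0,   0,   0,   0,   0,   0,   0,   4,  14,  19,  24,
        21,  23,  24,  32, 143,  25,   7,   7,   3,   6,   4,   8,   3,
         5,   1,   7,   1]), array([140, 143, 146, 149, 152, 155, 158, 161, 164, 167, 170, 173, 176,
       179, 182, 185, 188, 191, 194, 197, 200, 203, 206, 209, 212, 215,
       218, 221, 224, 227, 230]))
```

View pics/scene9c.png

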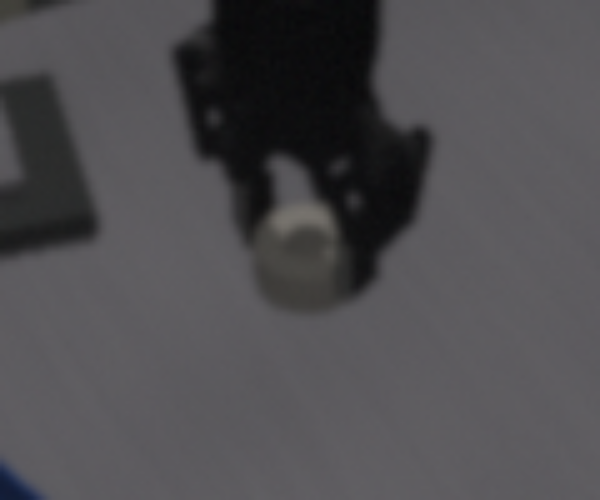

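>>> {"op": "servo_tool", "data": {
  "series": [
    [[-0.03,0,-0.039,0,0,0],[-0.1,0,-0.129,0,0,0],[-0.2,0,-0.257,0,0,0],[-0.3,0,-0.386,0,0,0],[-0.4,0,-0.514,0,0,0],[-0.5,0,-0.643,0,0,0],[-0.58,0,-0.746,0,0,0],[-0.63,0,-0.81,0,0,0],[-0.654,0,-0.841,0,0,0],[-0.654,0,-0.841,0,0,0]]
  ]
}}

```text
time: 24.45
tcp_pos: [582.7, 26.5, 173.3]
tcp_rot: [-90.0, -0.0, -155.7]
ft_force: [0.0, -0.6, -1.2]
finger_gap: 54.5
```

Run:
```python
from h import *
from scipy.optimize import least_squares
s=env.sense();print(s['time'],s['tcp_pos'],s['tcp_rot'],s['finger_gap'],s['ft_force'],s['moment'])
n="scene";p,d=cams.snapshot(n);cv2.imwrite(f"pics/{n}10.png",p);W=world(n,d)
for lo,hi,r in((172,190,28),(58,93,20),(98,120,10)):
    m=(W[...,2]>lo)&(W[...,2]<hi)&(np.abs(np.hypot(W[...,0]-582.8,W[...,1]-27.3)-r)<5)&(p.min(-1)>40)
    # camera-facing
    q=W[m]; q=q[(q[:,0]-582.8)*253+(q[:,1]-27.3)*400>0]
    f=lambda c:np.hypot(*(q[:,:2]-c).T)-r
    z=least_squares(f,[582.8,27.3],loss='soft_l1');print(r,len(q),z.x.round(1),np.abs(z.fun).mean().round(2))
u,v=proj(n,[582.8,27.3,130])
u,v=int(u),int(v);q=p[v-50:v+50,max(u-60,0):u+60];cv2.imwrite(f"pics/{n}10c.png",cv2.resize(q,None,fx=5,fy=5))
```

```text
24.45 [582.72618579  26.5478802  173.25812749] [-8.99943313e+01 -4.30384232e-02 -1.55739231e+02] 54.469821082206145 [ 0.00856787 -0.56649303 -1.16497896] [0.00030905 0.0627359  0.00960938]
28 100 [579.8  25. ] 0.92
20 124 [580.6  25. ] 0.63
10 40 [580.2  24.3] 0.7
```

View pics/scene10c.png

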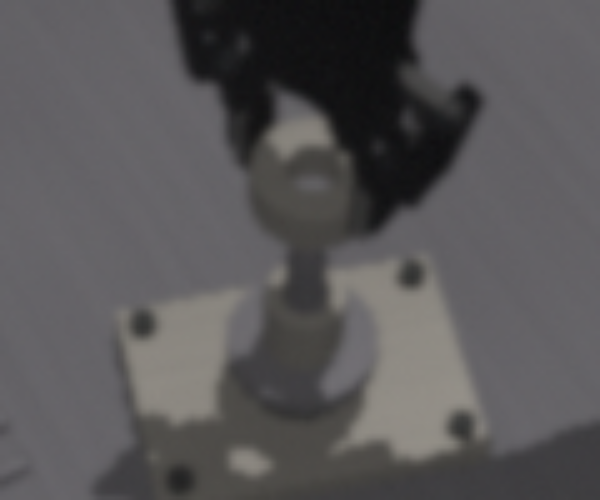

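The collar, bushing and post axes agree within about 1 mm, so I'll lower it.

>>> {"op": "servo_tool", "data": {
  "series": [
    [[0,0.01,0,0,0,0],[0,0.04,0,0,0,0],[0,0.07,0,0,0,0],[0,0.1,0,0,0,0],[0,0.13,0,0,0,0],[0,0.155,0,0,0,0],[0,0.175,0,0,0,0],[0,0.19,0,0,0,0],[0,0.2,0,0,0,0],[0,0.2,0,0,0,0]]
  ]
}}

```text
time: 25.75
tcp_pos: [582.8, 26.5, 123.4]
tcp_rot: [-90.0, -0.0, -155.8]
ft_force: [0.3, 0.0, -0.7]
finger_gap: 54.5
```

>>> {"op": "servo_tool", "data": {
  "series": [
    [[0,0.01,0,0,0,0],[0,0.025,0,0,0,0],[0,0.04,0,0,0,0],[0,0.055,0,0,0,0],[0,0.065,0,0,0,0],[0,0.075,0,0,0,0],[0,0.078,0,0,0,0],[0,0.078,0,0,0,0],[0,0.078,0,0,0,0],[0,0.078,0,0,0,0]]
  ]
}}

```text
time: 27.0
tcp_pos: [582.9, 26.5, 104.2]
tcp_rot: [-90.0, 0.0, -155.8]
ft_force: [0.3, 0.4, -1.5]
finger_gap: 54.3
```

Run:
```python
from h import *
s=env.sense();print(s['time'],s['tcp_pos'],s['tcp_rot'],s['finger_gap'],s['ft_force'],s['moment'])
n="scene";p,d=cams.snapshot(n);cv2.imwrite(f"pics/{n}11.png",p);W=world(n,d)
u,v=proj(n,[582.8,27.3,90])
u,v=int(u),int(v);q=p[v-50:v+50,max(u-60,0):u+60];cv2.imwrite(f"pics/{n}11c.png",cv2.resize(q,None,fx=5,fy=5))
```

```text
27.0 [582.94741173  26.46239063 104.20932859] [-8.99931767e+01  1.29429289e-02 -1.55775315e+02] 54.33759475930602 [ 0.27385476  0.44228936 -1.50139496] [ 2.64978858e-02 -1.57880283e-02  6.79762299e-05]
```

View pics/scene11c.png

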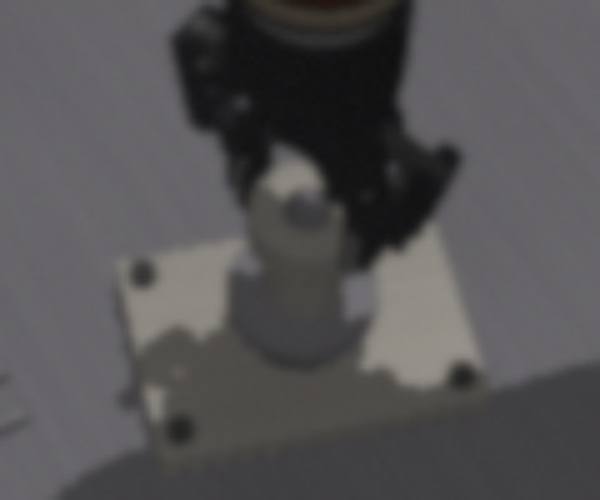

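>>> {"op": "servo_tool", "data": {
  "series": [
    [[0,0.003,0,0,0,0],[0,0.006,0,0,0,0],[0,0.01,0,0,0,0],[0,0.013,0,0,0,0],[0,0.016,0,0,0,0],[0,0.018,0,0,0,0],[0,0.02,0,0,0,0],[0,0.02,0,0,0,0],[0,0.02,0,0,0,0],[0,0.02,0,0,0,0]]
  ]
}}

```text
time: 28.3
tcp_pos: [582.9, 26.5, 99.2]
tcp_rot: [-90.0, 0.0, -155.8]
ft_force: [-2.6, -1.1, 2.2]
finger_gap: 54.4
```

>>> {"op": "servo_tool", "data": {
  "series": [
    [[0,0.002,0,0,0,0],[0,0.004,0,0,0,0],[0,0.006,0,0,0,0],[0,0.008,0,0,0,0],[0,0.01,0,0,0,0],[0,0.012,0,0,0,0],[0,0.014,0,0,0,0],[0,0.016,0,0,0,0],[0,0.016,0,0,0,0],[0,0.016,0,0,0,0]]
  ]
}}

```text
time: 29.55
tcp_pos: [583.0, 26.5, 95.4]
tcp_rot: [-90.0, 0.0, -155.8]
ft_force: [-2.0, -0.1, 5.0]
finger_gap: 54.5
```

Run:
```python
from h import *
s=env.sense();print(s['time'],s['tcp_pos'],s['tcp_rot'],s['finger_gap'],s['ft_force'],s['moment'])
n="scene";p,d=cams.snapshot(n);cv2.imwrite(f"pics/{n}12.png",p);W=world(n,d)
w=W.reshape(-1,3);r=np.hypot(w[:,0]-582.8,w[:,1]-27.3)
q=w[(r<37)&(r>22)&(w[:,2]>38)&(w[:,2]<60)];print(len(q),np.median(q[:,2]))
q=w[(r<28)&(r>12)&(w[:,2]>105)&(w[:,2]<124)];print(len(q),np.percentile(q[:,2],[50,75,90]))
s=env.sense();print(s['ft_force'])
u,v=proj(n,[582.8,27.3,90])
u,v=int(u),int(v);q=p[v-50:v+50,max(u-60,0):u+60];cv2.imwrite(f"pics/{n}12c.png",cv2.resize(q,None,fx=5,fy=5))
```

```text
29.55 [583.01960668  26.48347157  95.3991564 ] [-8.99949308e+01  1.38643305e-02 -1.55775588e+02] 54.51724615607741 [-2.02271524 -0.14800919  4.97246426] [0.08959584 0.35908724 0.06083771]
292 50.08950210863365
224 [114.12177972 115.13063971 115.74314441]
[-2.05378358  1.21323709  5.65361143]
```

View pics/scene12c.png

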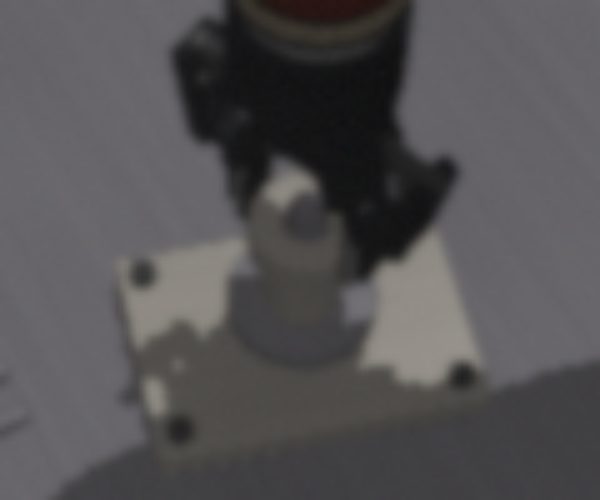

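>>> {"op": "servo_tool", "data": {
  "series": [
    [[0,0.002,0,0,0,0],[0,0.004,0,0,0,0],[0,0.006,0,0,0,0],[0,0.008,0,0,0,0],[0,0.01,0,0,0,0],[0,0.012,0,0,0,0],[0,0.012,0,0,0,0],[0,0.012,0,0,0,0],[0,0.012,0,0,0,0],[0,0.012,0,0,0,0]]
  ]
}}

```text
time: 30.85
tcp_pos: [583.1, 26.5, 92.9]
tcp_rot: [-90.0, 0.0, -155.8]
ft_force: [-3.7, 1.0, 8.6]
finger_gap: 54.5
```

>>> {"op": "servo_tool", "data": {
  "series": [
    [[0,0,0,0,0,0],[0,0,0,0,0,0],[0,0,0,0,0,0],[0,0,0,0,0,0],[0,0,0,0,0,0],[0,0,0,0,0,0],[0,0,0,0,0,0],[0,0,0,0,0,0],[0,0,0,0,0,0],[0,0,0,0,0,0]]
  ]
}}

```text
time: 32.1
tcp_pos: [583.1, 26.5, 92.8]
tcp_rot: [-90.0, 0.0, -155.8]
ft_force: [-3.1, -0.0, 8.5]
finger_gap: 54.4
```

Run:
```python
from h import *
for i in range(3):
    n="scene";p,d=cams.snapshot(n);W=world(n,d)
    s=env.sense();print(s['time'],s['tcp_pos'].round(2),s['ft_force'].round(2),s['finger_gap'])
    w=W.reshape(-1,3);r=np.hypot(w[:,0]-582.8,w[:,1]-27.3)
    q=w[(r<37)&(r>22)&(w[:,2]>38)&(w[:,2]<60)];print(len(q),np.median(q[:,2]))
    q=w[(r<28)&(r>12)&(w[:,2]>105)&(w[:,2]<124)];print(len(q),np.percentile(q[:,2],[50,75,90]))
    q=q[q[:,2]>np.percentile(q[:,2],50)-1];A=np.c_[q[:,:2]-[582.8,27.3],np.ones(len(q))];print(np.linalg.lstsq(A,q[:,2],rcond=None)[0])
```

```text
32.15 [583.06  26.52  92.82] [-2.92 -0.13  8.06] 55.054036022578174
289 47.757551765803846
200 [111.85246375 112.48644216 113.30585889]
[-1.93543740e-02 -4.57479975e-04  1.12484815e+02]
32.2 [583.08  26.52  92.86] [-2.9   0.28  6.93] 54.751629737598776
287 47.772442492155186
201 [111.68814576 112.55611266 113.29438002]
[ 9.86274156e-03 -3.32090723e-03  1.12257563e+02]
32.25 [583.08  26.51  92.85] [-3.67  0.08  8.54] 54.85196364328277
285 47.8699139808026
204 [111.5888892  112.74187237 113.47375551]
[-1.14319846e-02 -8.83205028e-03  1.12334651e+02]
```

The push is steady at about 9.5 N on the bushing (8.1 N measured plus the collar's weight). The seat is sunk about 7.7 mm and everything is level, so I'm handing in.

```bash
python3 -c "
from station import env
print(env.sign_off()); print(env.sense()['ft_force'])"
```

```text
the job is handed in; nothing more can be done
None
the job is handed in; nothing more can be done
```

The job is handed in. The bushing is home on the spring seat, the collar is on top of it, and the gripper is still holding the collar pressed down so you can tighten the set screw. No verdict was reported.

My last checks, at 32.3 s:

| Check | Reading |
|---|---|
| Push on the bushing | about 9.5 N (wrist reading about 8.1 N plus the collar's weight; readings 6.9–8.6 N) |
| Seat sunk | about 7.5–8 mm by camera depth, well short of bottoming out |
| Collar top above seat | about 64.5 mm (64 mm ideal), level within about 0.02 rad |
| Tool drift | none visible over the last 1.4 s |

- **Sideways force:** the wrist also showed about 3 N along −x. The collar is probably resting lightly against the post inside its 2 mm clearance.
- **Alignment:** I measured the collar, bushing and post axes as within about 1 mm of each other just before lowering the collar. I did not re-measure them under load.
- **Other objects:** I never went near the jar, bin, wrench or look-alikes, but I did not re-measure their positions at the end.

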